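# Start the glaze firing

## Task

Start the glaze firing: first start the extractor fan with the green button on its small starter box, then switch on the red mains rocker on the sloping kiln control desk, then press in the blue programme button and last of all the green start button on the desk. Press each one right home with the tips of the closed fingers and come away clear of everything. Pick nothing up, and leave both red stop buttons, the white and yellow programme buttons and the pottery alone.

Things in the scene. Friction and masses are not known exactly. Their poses are not given: they have to be found in the camera images.
- desk: Grey steel kiln control desk, fixed: 200 mm deep (x), 280 wide (y); origin centre of underside, z up. Its panel rises away from the robot at 12 degrees, from 70 mm high at the front (-x) to 112 at the back; panel normal in the desk's frame (-0.208, 0, 0.978). Upper half: black controller at left (+y), lamps, red rocker at right. Lower half, a row of five buttons at x = -50 mm.
- fan_box: Extractor-fan starter, fixed: grey moulded box, pale lid, 132 mm (x) by 74 mm (y), level top 64.5 mm above the bench; origin centre of underside, z up. Green start button 32 mm from the centre on the far side (+x); red mushroom stop (40 mm across, top 92 mm above the bench, on a yellow disc) 32 mm from the centre on the robot's side (-x).
- fan_start_top (a point): Centre of the top of the green fan start button (moves with it); z is the outward normal of the box's level lid. Cap 24 mm across, 16 mm proud of its surface, 10 mm above its 31 mm bezel ring; 6 mm travel straight in, ending 4 mm above the bezel. It takes about 3 N and stays where it is left. 
- fan_start (a joint): Green fan start button. Travel in m: 0 out, 0.006 fully in.
- fan_stop (a joint): Red mushroom fan stop, to be left alone. Travel in m: 0 out, 0.006 fully in.
- mains_on_end (a point): Point to press on the red mains rocker: on its far, raised end (white line), 12 mm from the pivot, moves with it. Rocker 34 mm long (up the slope), 24 wide, in a black 46 x 34 mm bezel 3 mm high. Off, this end slopes up 20 degrees from the panel, its tip 11 mm above it; on, this end lies parallel to the panel, 5 mm above it: this point goes down about 4 mm. About 3 N; stays where it is left.
- mains (a joint): Mains rocker angle in rad: 0 off (far end up), 0.349 fully on (far end down).
- prog_blue_top (a point): Centre of the top of the blue programme button (moves with it); z is the panel's outward normal. Cap 24 mm across, 16 mm proud of its surface, 10 mm above its 31 mm bezel ring; 6 mm travel straight in, ending 4 mm above the bezel. It takes about 3 N and stays where it is left. 
- prog_blue (a joint): Blue programme button. Travel in m: 0 out, 0.006 fully in.
- prog_white (a joint): White programme button, to be left alone. The three programme buttons stand in an order that varies at y = 108, 58 and 8 mm in the desk's frame. Travel in m: 0 out, 0.006 fully in.
- prog_yellow (a joint): Yellow programme button, to be left alone; like the blue one. Travel in m: 0 out, 0.006 fully in.
- fire_start_top (a point): Centre of the top of the green start button on the desk (moves with it); z is the panel's outward normal. Cap 24 mm across, 16 mm proud of its surface, 10 mm above its 31 mm bezel ring; 6 mm travel straight in, ending 4 mm above the bezel. Spring return: about 1 N to start it, 3 N fully in; comes back out by itself. 
- fire_start (a joint): Green start button on the desk, at y = -54 mm in the desk's frame. Travel in m: 0 out, 0.006 fully in.
- fire_stop (a joint): Red stop button on the desk, to be left alone, at y = -106 mm in the desk's frame. Travel in m: 0 out, 0.006 fully in.
- tumbler: White unglazed tumbler standing mouth down, 73 mm across at the bench, 48 mm at the top, 92 mm high; loose; origin at the centre of its underside.
- vase: Small white vase with blue and terracotta decoration, 63 mm across, 108 mm high; loose; origin at the centre of its underside.
- prop: Sand-coloured firebrick kiln prop, 42 mm square with a 54 mm square cap, 85 mm high; loose; origin at the centre of its underside.
- bowl: White bowl, 100 mm across, 45 mm high; loose; origin at the centre of its underside.
There are look-alikes about, which are no part of the job. Leave any pink or turquoise look-alike of the prop alone.

How it is judged (in metres and radians):
On the way, in this order (a step that is already met when the one before it is completed fails the run):
1. the green fan start button is pressed right home (value of joint fan_start above 0.005 m), for 0.1 s.
2. the mains rocker is switched on (value of joint mains above 0.28 rad), for 0.1 s.
3. the blue programme button is pressed right home (value of joint prog_blue above 0.005 m), for 0.1 s.
4. the green start button on the desk is pressed right home (value of joint fire_start above 0.005 m), for 0.1 s.
At the end, for the whole second after the job is handed in: Fan start and blue programme buttons in (over 5 of 6 mm), mains rocker on (over 0.28 rad), desk start back out (under 1.5 mm), white and yellow buttons (under 3 mm) and stops (under 2 mm) out, pots and prop upright (within 0.2 rad) and within 20 mm of where they were (value of joint each of fan_start, prog_blue above 0.005 m and value of joint mains above 0.28 rad and value of joint fire_start below 0.0015 m and value of joint each of prog_white, prog_yellow below 0.003 m and value of joint each of fan_stop, fire_stop below 0.002 m and distance of each of tumbler, vase, prop, bowl from where it was at the start of the episode below 0.02 m and angle between each of tumbler, vase, prop, bowl's own z axis and vertical below 0.2 rad); the robot touches nothing.
It fails at once if the mains is switched before the fan is running (value of joint mains above 0.2 rad and value of joint fan_start below 0.005 m).
It fails at once if a programme or start button is pressed while the mains is off (value of joint any of prog_blue, fire_start above 0.003 m and value of joint mains below 0.28 rad).
It fails at once if start is pressed before the blue programme button is in (value of joint fire_start above 0.003 m and value of joint prog_blue below 0.005 m).
It fails at once if a red stop button or the white or yellow programme button is pressed (value of joint any of prog_white, prog_yellow, fan_stop, fire_stop above 0.003 m).
It fails at once if a pot or the prop is pushed away, knocked over, lifted or carried (distance of any of tumbler, vase, prop, bowl from where it was at the start of the episode above 0.02 m or angle between any of tumbler, vase, prop, bowl's own z axis and vertical above 0.35 rad).
It also fails if it takes over 51 s, if anything falls off the work surface, if the arm or the gripper's body presses on something with over 40 N, if the wrist force passes 120 N, or if a joint passes its speed limit or range.

## Robot

A 6-joint arm with a two-finger parallel gripper is mounted at the origin on the work surface. World frame = base frame: x ahead of the robot, y to its left, z up, the work surface at z = 0. Lengths are in mm, angles in rad, forces in N, time in s.
With the tool pointing down it reaches from about 400 to 925 mm from the base axis. Payload 12.5 kg.
Tool frame: the origin (TCP) lies between the finger pads; the fingertips stand 11 mm ahead of it and the grasp point (between the pads) lies 8 mm behind it (env.tip_extent is the distance from the TCP to the fingertips, in mm); x points along the fingers, z is the direction in which the jaws open and shut, and the axes are right-handed (so a half turn about x gives the same grasp; the last joint's range is limited). The gripper opens to 95 mm and grips with 3 to 60 N. Pads are 20 mm wide; open, the fingers measure 119 mm over their backs; the gripper's body (75 mm by 180 mm) begins 59 mm behind the grasp point.
Start: joints at [1.04, 0.491, 1.559, -0, 1.092, -0.106], TCP at [257.572, 569.475, 225.661] pointing down, gripper open.
Joint ranges: [-3.1, 3.1], [-0.84, 2.19], [0.05, 2.79], [-1.13, 4.28], [0.06, 2.93], [-2.69, 2.69]. Speed limits (rad/s): [2.22, 2.22, 2.79, 3.14, 3.14, 3.14].

## Interface

Orientations are given as [roll, pitch, yaw] about the fixed x, y, z axes, in that order (R = Rz(yaw) Ry(pitch) Rx(roll)).
In Python, from cell import status, imaging, env gives the robot as it stands. The module is installed in compiled form; this text tells all that it offers.
- The arm moves only by the tool apply_moves, never from a script. Its argument "increments" is a list of rows, each a list of 5 numbers: the closure, from 0 (fully open) to 1 (shut), then the shift along the tool's x, y, z in mm, then the turn about the tool's x in degrees. A call has 1 to 10 rows; each row shifts and turns the commanded pose from where the row before left it, along the tool's axes as they then stand; what a row does not reach is not made up. A row lasts 1/10 s, in which the tool goes at most 50 mm and 8.59 degrees, less where a joint would pass 70% of its speed; a pose out of reach is approached as far as the arm can. A call with a gripper value outside its range is refused whole. The fingers move at their own pace and stop on an object; the grip force is fixed at half the most. Time passes only in rows, so rows that do not move let the fingers close. It gives the time, the measured TCP pose, the force and the opening at its end, in the units of the state.
- status.state(): the state, without advancing time (a new reading comes with each control period).
- imaging.read_camera(name): name is "scene" or "side" or "wrist"; returns a dict with "pixels" (384x512x3 uint8, red, green, blue), "fovy" (degrees; the focal length in pixels is half the picture's height over the tangent of half this angle, whatever the lens; pixels are square), "cx", "cy" (the principal point, pixels), "distortion" ([k1, k2, p1, p2, k3] as OpenCV has them; the pictures are not rectified), "R" (3x3) and "t" (3): a world point X has camera coordinates R X + t. Camera axes: x right, y down, z forward; pixel columns grow to the right and rows downward; lengths in mm; the calibration is good to about 2 mm. A picture is of the moment at which its call begins. There is no depth.
- env.job_done(): hands the job in, once; it reports no verdict.
The state is a dict: "t": time; "joints": joint angles; "qvel": joint speeds; "tau": joint torques, N m; "eef_pos": TCP position; "tcp_rot": TCP orientation; "ft_force": force on the tool from outside, world axes, zero at the start; "moment": the same for the moment, N m; "opening": opening from 0.0 (shut) to 1.0 (fully open).
Only numpy, scipy, OpenCV 4.12 (cv2) and the standard library are available. Lean on these libraries where they do the work, as an engineer would, in place of code of your own. Each camera call takes 0.05 s, during which the arm holds its last target. There are 200 camera calls.

## Working session

There is one attempt and no reset: what is moved stays moved. The work goes in short steps, Python scripts to look and compute and a tool call to move; the robot and the scene stay as the last step left them, time stands still between calls to the robot, and variables do not carry over. Pictures are saved under pics/ and viewed, about 8 in all and at most 12, crops included, and the job is handed in when it is done.

Besides the shell and the picture viewer there is one more tool, called after ">>>" as a command line: name --pt "numbers of a row" for each row, then --argument value for the rest. apply_moves: Moves the arm, as the interface text tells. Its arguments: {"type":"object","properties":{"increments":{"type":"array"}},"required":["increments"]}

```bash
mkdir -p pics; python3 - <<'E'
from cell import status, imaging, env
import cv2,pickle,numpy as np
s=status.state();print({k:np.round(v,3) for k,v in s.items()},env.tip_extent)
D={}
for n in ["scene","side","wrist"]:
    c=imaging.read_camera(n);D[n]=c
    cv2.imwrite(f"pics/{n}0.png",c["pixels"][:,:,::-1])
    print(n,c["fovy"],c["cx"],c["cy"],c["distortion"],np.round(c["R"],3).tolist(),c["t"])
pickle.dump(D,open("c0.pkl","wb"))
a=cv2.resize(D["scene"]["pixels"],(800,600),interpolation=cv2.INTER_CUBIC);cv2.imwrite("pics/scene0b.png",a[:,:,::-1])
a=cv2.resize(D["side"]["pixels"],(800,600),interpolation=cv2.INTER_CUBIC);cv2.imwrite("pics/side0b.png",a[:,:,::-1])
E
```

```text
{'t': np.float64(0.0), 'joints': array([ 1.04 ,  0.492,  1.559, -0.   ,  1.092, -0.106]), 'qvel': array([ 0.001, -0.001,  0.001, -0.001, -0.001,  0.   ]), 'tau': array([-2.0000e-03, -6.1265e+01, -2.5818e+01,  6.9000e-02,  4.8000e-02,
       -0.0000e+00]), 'eef_pos': array([257.468, 569.256, 225.076]), 'tcp_rot': array([ 3.064,  1.57 , -2.073]), 'ft_force': array([-0.834, -0.911,  0.888]), 'moment': array([-0.059,  0.032, -0.039]), 'opening': np.float64(0.999)} 11.0
scene 48.45932019186746 251.403020689227 191.76352189321292 [-0.0649199  0.         0.         0.         0.       ] [[-0.563, 0.826, -0.019], [0.603, 0.395, -0.693], [-0.565, -0.402, -0.721]] [ 353.50850666 -185.32729467 1388.10510895]
side 44.57342701039991 252.37130814383855 182.56030155956603 [-0.11468216  0.          0.          0.          0.        ] [[-0.998, -0.062, 0.012], [-0.043, 0.526, -0.85], [0.046, -0.848, -0.527]] [ 479.52135431  150.38453856 1398.83445713]
wrist 71.64752795807532 259.52717563420765 189.37071349465256 [-0.00162281  0.          0.          0.          0.        ] [[0.412, 0.911, -0.001], [0.885, -0.399, 0.241], [0.219, -0.1, -0.971]] [-624.42781402  -28.34577216  390.06661606]
```

View pics/scene0b.png

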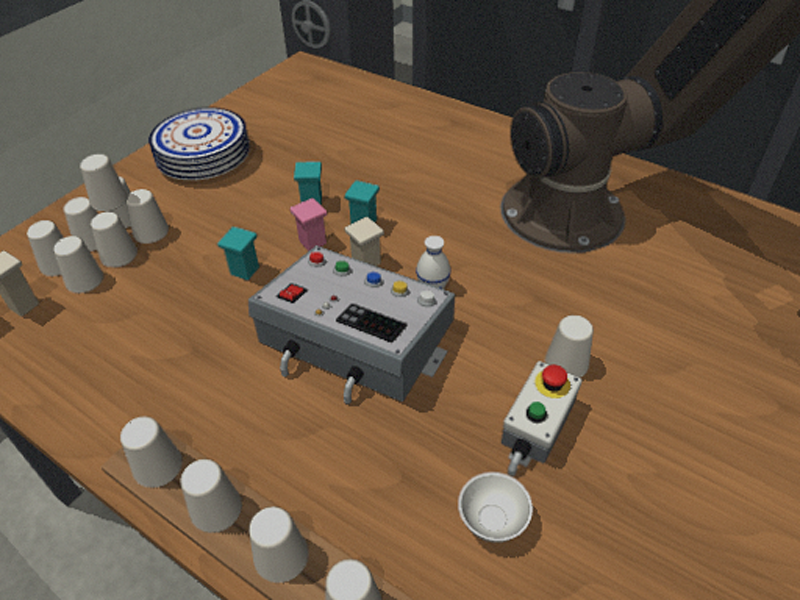

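View pics/side0b.png

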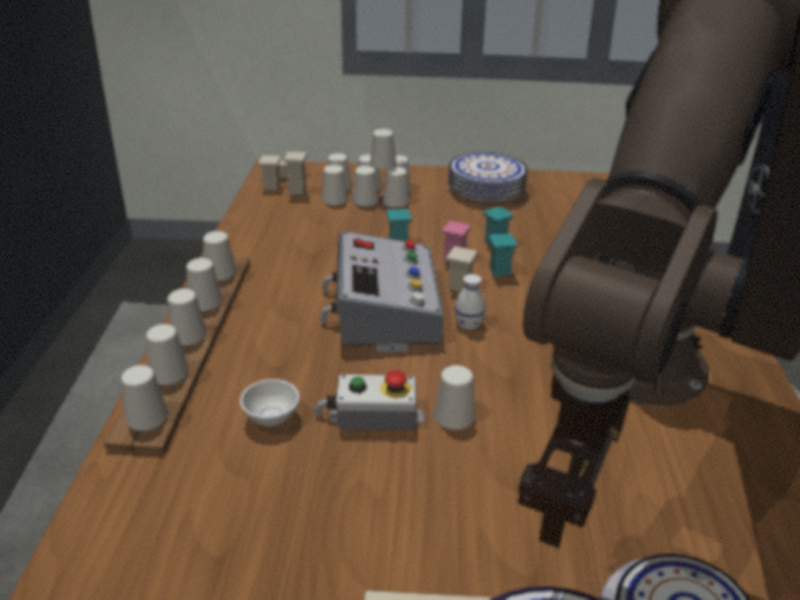

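The scene view shows the desk row, in the order red, green, blue, yellow, white (from -y to +y). They are at about (317,258), (343,267), (373,278), (400,288) and (427,298) in the 800 px picture. The rocker is at (291,292), fan start at (537,411), and the tumbler, vase and sand prop stand close by. The side view agrees. Next I'll enlarge crops for measuring.

```bash
python3 - <<'E'
import cv2,pickle,numpy as np
D=pickle.load(open("c0.pkl","rb"))
def crop(n,x,y,w,h,f,g=10):
    a=cv2.resize(D[n]["pixels"][y:y+h,x:x+w],None,fx=f,fy=f,interpolation=cv2.INTER_CUBIC)
    for i in range(0,w,g):
        cv2.line(a,(i*f,0),(i*f,5 if (x+i)%50 else 14),(255,255,0),1)
        if (x+i)%20==0: cv2.putText(a,str(x+i),(i*f+1,22),0,.35,(255,255,0),1)
    for i in range(0,h,g):
        cv2.line(a,(0,i*f),(6,i*f),(255,255,0),1); cv2.putText(a,str(y+i),(8,i*f+4),0,.33,(255,255,0),1)
    return a
A=crop("scene",150,150,150,100,5); B=crop("side",200,140,90,80,6)
C=crop("scene",310,220,70,80,5);E=crop("side",200,230,80,50,5)
cv2.imwrite("pics/A.png",A[:,:,::-1])
W=np.zeros((600,800,3),np.uint8);W[:480,:440]=B[:480,:440] if 0 else 0
B=B[:, :]; 
W[:480,:540]=B[:480,:540]; cv2.imwrite("pics/B.png",W[:480,:540,::-1])
W=np.zeros((400,760,3),np.uint8);W[:400,:350]=C;W[:250,355:755]=E;cv2.imwrite("pics/C.png",W[:,:,::-1])
E
```

```text
(no output)
```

View pics/A.png

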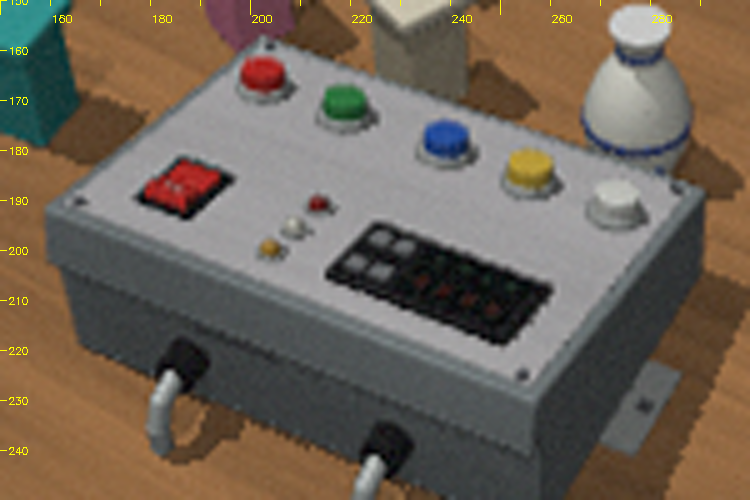

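View pics/B.png

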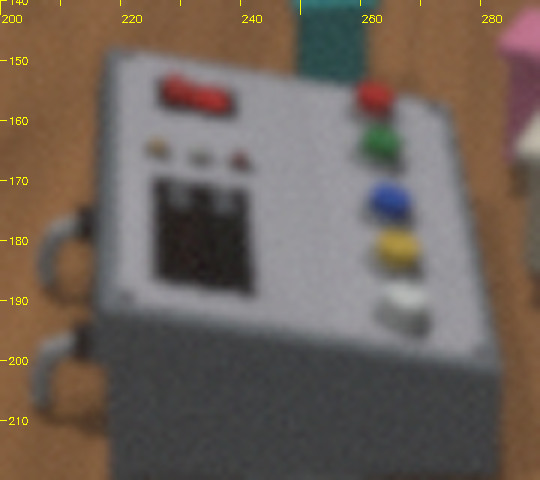

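View pics/C.png

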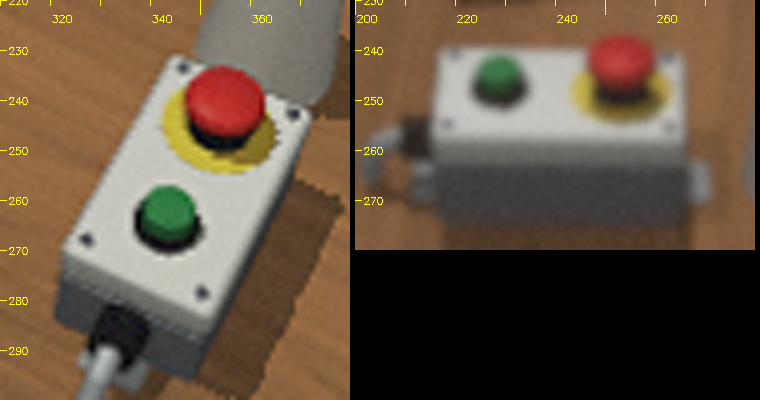

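```bash
cat > fit.py <<'E'
import cv2,pickle,numpy as np
from scipy.optimize import least_squares
D=pickle.load(open("c0.pkl","rb"))
def proj(c,X):
    f=192/np.tan(np.radians(c["fovy"])/2);K=np.array([[f,0,c["cx"]],[0,f,c["cy"]],[0,0,1.]])
    return cv2.projectPoints(np.asarray(X,float).reshape(-1,1,3),cv2.Rodrigues(np.array(c["R"]))[0],np.array(c["t"],float),K,np.array(c["distortion"]))[0].reshape(-1,2)
def T(p,X):
    c,s=np.cos(p[3]),np.sin(p[3]);return np.asarray(X)@np.array([[c,-s,0],[s,c,0],[0,0,1]]).T+p[:3]
n=np.array([-.2079,0,.9781])
def pan(x,y,h=0): return np.array([x,y,91+x*np.tan(np.radians(12))])+h*n
desk=[pan(-50,y,16) for y in(-106,-54,8,58,108)]+[pan(-100,-140),pan(-100,140),pan(100,-140),pan(100,140)]
ds=[(202.8,164),(219,169.6),(239.4,176.6),(256.2,182.6),(273.4,188.6),(203,157.6),(290.8,188.4),(159.6,191.6),(258,228)]
dd=[(262.7,155.3),(263.5,163),(265.2,172.8),(266.5,180.7),(267.5,188.7),(274.5,157.5),(282.8,200.8),(218.3,148.3),(216.2,191.7)]
fan=[(32,0,80.5)]+[(x,y,64.5) for x,y in((-66,-37),(-66,37),(66,-37),(66,37))]
fs=[(343.8,261.4),(344.4,231.4),(372,242.6),(322.4,269),(352.4,284)]
fd=[(228.8,244),(265.6,240.4),(266.2,257.6),(216.6,239.6),(215.4,257.4)]
def fit(M,a,b,p0):
    r=lambda p:np.r_[(proj(D["scene"],T(p,M))-a).ravel(),(proj(D["side"],T(p,M))-b).ravel()]
    s=least_squares(r,p0,loss="soft_l1");return s.x,r(s.x)
def tri(a,b):
    r=lambda X:np.r_[(proj(D["scene"],X)-a).ravel(),(proj(D["side"],X)-b).ravel()]
    s=least_squares(r,[600,0,80]);return s.x
if __name__=="__main__":
    for nm,M,a,b in(("desk",desk,ds,dd),("fan",fan,fs,fd)):
        p,r=fit(M,a,b,[600,0,0,0]);print(nm,p.round(2),np.degrees(p[3]).round(1));print(r.round(1))
        X=T(p,M);print(X[:5].round(1).tolist())
        print("tri",[tri(a[i],b[i]).round(1).tolist() for i in range(len(M))])
        if nm=="desk":
            for d in(8,10,12):print("rocker?",T(p,[pan(50+d,-95,8)]))
            for c in("scene","side"):print(c,proj(D[c],T(p,[pan(50,y,5) for y in(-90,-95,-100)])).round(1).tolist())
    # rocker centre
    print("rocker tri",tri((187,186.5),(232.5,155.8)).round(1))
    for nm,a,b in(("vasetop",(277.5,154.5),(301,180)),("tumblertop",(368,209),(292.5,240))):print(nm,tri(a,b).round(1))
E
python3 fit.py
```

```text
desk [ 5.0482e+02 -1.5848e+02 -1.7900e+00  1.2000e-01] 6.7
[ 0.1 -0.5  0.2 -0.3 -0.  -0.2 -0.  -0.3  0.1 -0.1 -0.6 -0.7  1.  -0.4
 -1.1 -0.1 -0.5  2.7 -0.4  0.4 -0.   0.2 -0.2 -0.1 -0.3  0.2  0.   0.8
  0.2 -0.   0.8  1.5 -1.  -0.7  0.4  0.1]
[[464.3, -270.0, 94.2], [458.2, -218.4, 94.2], [450.9, -156.8, 94.2], [445.0, -107.1, 94.2], [439.2, -57.5, 94.2]]
tri [[464.2, -270.5, 93.8], [458.7, -218.8, 94.0], [450.4, -157.1, 93.3], [444.7, -107.4, 93.8], [440.2, -57.4, 96.0], [423.1, -306.0, 68.6], [392.8, -32.4, 70.8], [617.4, -285.8, 107.6], [585.9, -7.2, 114.9]]
rocker? [[ 571.9173276  -246.20564156  109.35948717]]
rocker? [[ 573.90349418 -245.9708175   109.78460029]]
rocker? [[ 575.88966076 -245.73599345  110.20971341]]
scene [[186.5, 186.5], [184.9, 185.9], [183.3, 185.3]]
side [[232.4, 155.7], [232.4, 155.0], [232.4, 154.3]]
fan [500.31 186.51  -3.35  12.63] 723.5
[-0.1 -0.1 -0.3 -1.5  1.  -0.7 -0.7  0.5 -0.  -0.5 -0.3  0.1 -0.1 -0.1
 -0.1  0.9  0.   0.2 -0.6  0.5]
[[532.3, 188.5, 77.2], [436.7, 145.5, 61.2], [432.2, 219.4, 61.2], [568.5, 153.6, 61.2], [563.9, 227.5, 61.2]]
tri [[531.8, 188.5, 77.0], [437.7, 146.8, 59.9], [433.2, 217.3, 60.5], [568.1, 155.0, 63.3], [563.6, 227.3, 61.1]]
rocker tri [ 563.7 -240.7  105.3]
vasetop [ 335.3 -110.1  104.8]
tumblertop [365.7 172.3  87.9]
```

Both views fit the desk at (505,-158), yaw 6.7°, with blue at y=8, and the fan box at (500,186.5), yaw 3.5°. The rocker centre is at desk y≈-90. Next I work out the tool axes.

```bash
cat > go.py <<'E'
import sys,numpy as np
from scipy.spatial.transform import Rotation as Ro
from cell import status
s=status.state();R=Ro.from_euler("xyz",s["tcp_rot"]).as_matrix()
print("t",s["t"],"tcp",np.round(s["eef_pos"],1),"tip z",round(s["eef_pos"][2]-11,1),"F",np.round(s["ft_force"],1),"open",round(float(s["opening"]),2))
print("axes cols\n",R.round(3),"zyaw",np.degrees(np.arctan2(R[1,2],R[0,2])).round(1))
for a in sys.argv[1:]:
    d=np.array(eval(a),float)-s["eef_pos"];print(a,"tool shift",(R.T@d).round(1))
E
python3 go.py "[532,188.5,150]"
```

```text
t 0.15 tcp [257.5 569.3 225.2] tip z 214.2 F [ 0.9  0.3 -0.2] open 1.0
axes cols
 [[-0.    -0.911  0.412]
 [-0.001  0.412  0.911]
 [-1.     0.    -0.001]] zyaw 65.7
[532,188.5,150] tool shift [  75.4 -407.1 -233.8]
```

>>> apply_moves --pt "1 0 -40 -23 0" --pt "1 0 -41 -23 0" --pt "1 0 -41 -23 0" --pt "1 0 -41 -24 0" --pt "1 0 -41 -24 0" --pt "1 0 -41 -24 0" --pt "1 0 -41 -24 0" --pt "1 0 -41 -23 0" --pt "1 0 -40 -23 0" --pt "1 0 -40 -23 0"

```text
t: 1.15
eef_pos: [532.8, 186.8, 225.6]
tcp_rot: [0.839, 1.571, 1.984]
ft_force: [0.7, 0.1, 0.1]
opening: 0.218
```

>>> apply_moves --pt "1 10 0 0 -7.75" --pt "1 15 0 0 -7.75" --pt "1 15 0 0 -7.75" --pt "1 15 0 0 -7.75" --pt "1 15 0 0 0" --pt "1 0 0 0 0" --pt "1 0 0 0 0"

```text
t: 1.85
eef_pos: [532.0, 188.6, 155.8]
tcp_rot: [1.477, 1.57, -3.12]
ft_force: [0.6, 0.2, 1.5]
opening: 0.003
```

```bash
python3 go.py "[532,188.5,98]" "[532,188.5,150]"; python3 - <<'E'
from cell import imaging
import cv2,pickle,numpy as np
from fit import *
D2={n:imaging.read_camera(n) for n in("wrist","scene","side")};pickle.dump(D2,open("c1.pkl","wb"))
w=D2["wrist"]["pixels"]
p,_=fit(fan,fs,fd,[500,186,0,.06])
for q in(p,p*[1,1,0,1]): print(proj(D2["wrist"],T(q,fan)).round(1).tolist())
im=np.hstack([cv2.resize(w,(512,384)),cv2.resize(D2["side"]["pixels"][160:288,190:286],(288,384),interpolation=cv2.INTER_CUBIC)])
cv2.imwrite("pics/w1.png",im[:,:,::-1])
E
```

```text
t 1.85 tcp [532.  188.6 155.8] tip z 144.8 F [0.6 0.2 1.5] open 0.0
axes cols
 [[-0.    -0.993 -0.116]
 [-0.    -0.116  0.993]
 [-1.     0.     0.   ]] zyaw 96.6
[532,188.5,98] tool shift [57.8 -0.  -0.1]
[532,188.5,150] tool shift [ 5.8  0.  -0.1]
[[259.9, 197.7], [224.7, 85.8], [306.8, 90.6], [221.7, 223.7], [294.2, 227.4]]
[[259.9, 198.7], [224.3, 85.3], [307.4, 90.2], [221.3, 224.9], [294.6, 228.6]]
```

View pics/w1.png

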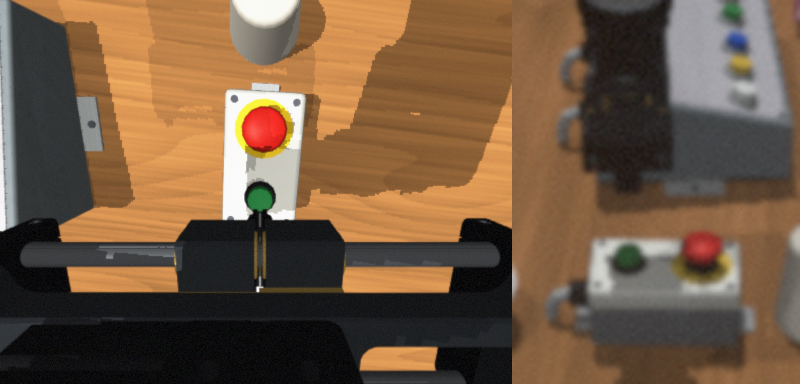

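The wrist view shows the green fan button at (260,197), where my fit predicted it. The closed fingertips are right above it, so I descend.

>>> apply_moves --pt "1 10 0 0 0" --pt "1 15 0 0 0" --pt "1 15 0 0 0" --pt "1 12 0 0 0" --pt "1 5 0 0 0" --pt "1 3 0 0 0" --pt "1 3 0 0 0" --pt "1 2 0 0 0" --pt "1 0 0 0 0"

```text
t: 2.9
eef_pos: [532.1, 188.6, 90.8]
tcp_rot: [-1.337, 1.57, 0.35]
ft_force: [-0.4, 0.3, 0.1]
opening: 0.005
```

>>> apply_moves --pt "1 2 0 0 0" --pt "1 2 0 0 0" --pt "1 0 0 0 0"

```text
t: 3.2
eef_pos: [532.1, 188.6, 86.6]
tcp_rot: [-1.238, 1.57, 0.449]
ft_force: [0.4, 0.1, 0.0]
opening: 0.008
```

>>> apply_moves --pt "1 1 0 0 0"

```text
t: 3.3
eef_pos: [532.1, 188.6, 85.8]
tcp_rot: [-1.389, 1.57, 0.298]
ft_force: [0.3, -0.2, 4.7]
opening: 0.008
```

>>> apply_moves --pt "1 1 0 0 0"

```text
t: 3.4
eef_pos: [532.2, 188.6, 85.4]
tcp_rot: [-1.37, 1.57, 0.317]
ft_force: [-5.0, -0.5, 21.1]
opening: 0.005
```

>>> apply_moves --pt "1 1 0 0 0"

```text
t: 3.5
eef_pos: [532.2, 188.6, 85.2]
tcp_rot: [-1.445, 1.569, 0.242]
ft_force: [-7.6, -1.6, 30.1]
opening: 0.006
```

>>> apply_moves --pt "1 1 0 0 0"

```text
t: 3.6
eef_pos: [532.3, 188.6, 85.0]
tcp_rot: [-1.476, 1.569, 0.211]
ft_force: [-9.2, -3.0, 40.5]
opening: 0.008
```

>>> apply_moves --pt "1 0 0 0 0" --pt "1 -5 0 0 0" --pt "1 -15 0 0 0" --pt "1 -25 0 0 0" --pt "1 -25 0 0 0" --pt "1 0 0 0 0"

```text
t: 4.2
eef_pos: [533.0, 188.8, 155.3]
tcp_rot: [-1.447, 1.566, 0.241]
ft_force: [-0.3, -0.2, -0.0]
opening: 0.005
```

>>> apply_moves --pt "1 0 0 -30 0" --pt "1 0 1 -45 0" --pt "1 0 1 -45 0" --pt "1 0 1 -45 0" --pt "1 0 1 -48 0" --pt "1 0 1 -48 0" --pt "1 0 1 -48 0" --pt "1 0 1 -45 0" --pt "1 0 1 -45 0" --pt "1 0 1 -32 0"

```text
t: 5.2
eef_pos: [572.6, -243.3, 151.5]
tcp_rot: [0.999, 1.57, 2.684]
ft_force: [-0.2, 0.1, -0.3]
opening: 0.0
```

>>> apply_moves --pt "1 0 0 0 0" --pt "1 0 0 0 0"

```text
t: 5.4
eef_pos: [572.4, -240.8, 151.5]
tcp_rot: [0.828, 1.569, 2.514]
ft_force: [0.4, 0.6, -0.2]
opening: 0.005
```

```bash
python3 go.py "[573.3,-241,150]"; python3 - <<'E'
from cell import imaging
import cv2,pickle,numpy as np
from fit import *
D2={n:imaging.read_camera(n) for n in("wrist","scene","side")};pickle.dump(D2,open("c2.pkl","wb"))
w=D2["wrist"]["pixels"]
p,_=fit(desk,ds,dd,[500,-158,0,.1]);p[2]=0
P=T(p,[pan(50,-90,5),pan(60,-90,5),pan(73,-90,3),pan(-50,8,16),pan(-50,-54,16)]);print(P.round(1).tolist());print(proj(D2["wrist"],P).round(1).tolist())
im=np.hstack([w,cv2.resize(D2["scene"]["pixels"][210:306,310:382],(288,384),interpolation=cv2.INTER_CUBIC)])
cv2.imwrite("pics/w2.png",im[:,:,::-1])
E
```

```text
t 5.4 tcp [ 572.4 -240.8  151.5] tip z 140.5 F [ 0.4  0.6 -0.2] open 0.0
axes cols
 [[-0.001 -0.993 -0.115]
 [ 0.001 -0.115  0.993]
 [-1.     0.001  0.001]] zyaw 96.6
[573.3,-241,150] tool shift [ 1.5 -0.8 -0.3]
[[564.0, -242.1, 106.5], [573.9, -240.9, 108.6], [587.3, -239.4, 109.5], [450.9, -156.8, 96.0], [458.2, -218.4, 96.0]]
[[259.5, 198.6], [259.6, 211.4], [259.6, 227.4], [390.5, 62.5], [307.4, 62.7]]
```

View pics/w2.png

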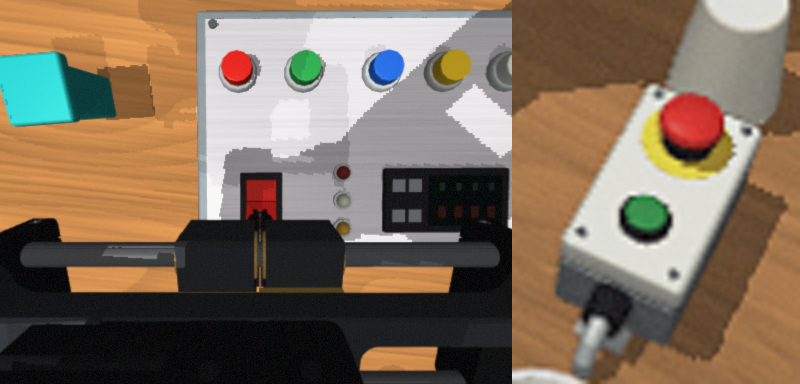

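The fan button is down. The rocker pivot appears at about (261,200), with (259.5,198.6) predicted, and the tip is over its far end. I press it now.

>>> apply_moves --pt "1 8 0 0 0" --pt "1 8 0 0 0" --pt "1 4 0 0 0" --pt "1 2 0 0 0" --pt "1 2 0 0 0" --pt "1 1 0 0 0" --pt "1 1 0 0 0"

```text
t: 6.25
eef_pos: [573.1, -240.7, 126.7]
tcp_rot: [-1.872, 1.57, -0.185]
ft_force: [0.5, -0.6, 2.7]
opening: 0.004
```

>>> apply_moves --pt "1 1 0 0 0" --pt "1 1 0 0 0"

```text
t: 6.45
eef_pos: [573.6, -240.7, 125.1]
tcp_rot: [-1.92, 1.569, -0.233]
ft_force: [3.1, 1.5, 4.7]
opening: 0.003
```

>>> apply_moves --pt "1 1 0 0 0"

```text
t: 6.55
eef_pos: [573.6, -240.7, 124.1]
tcp_rot: [-2.009, 1.569, -0.322]
ft_force: [2.5, 0.3, 3.6]
opening: 0.001
```

>>> apply_moves --pt "1 1 0 0 0"

```text
t: 6.65
eef_pos: [573.4, -240.7, 122.9]
tcp_rot: [-2.057, 1.569, -0.37]
ft_force: [2.4, -0.4, 3.4]
opening: 0.006
```

>>> apply_moves --pt "1 1 0 0 0"

```text
t: 6.75
eef_pos: [573.2, -240.7, 121.7]
tcp_rot: [-2.106, 1.57, -0.419]
ft_force: [2.6, -0.1, 3.5]
opening: 0.006
```

>>> apply_moves --pt "1 1 0 0 0"

```text
t: 6.85
eef_pos: [573.2, -240.8, 120.9]
tcp_rot: [-2.111, 1.57, -0.424]
ft_force: [1.3, 1.9, 12.8]
opening: 0.002
```

>>> apply_moves --pt "1 1 0 0 0"

```text
t: 6.95
eef_pos: [573.3, -240.8, 120.6]
tcp_rot: [-2.099, 1.569, -0.412]
ft_force: [-1.4, 2.6, 19.9]
opening: 0.007
```

>>> apply_moves --pt "1 0.5 0 0 0"

```text
t: 7.05
eef_pos: [573.4, -240.7, 120.6]
tcp_rot: [-2.13, 1.569, -0.443]
ft_force: [-2.4, 3.2, 20.1]
opening: 0.004
```

>>> apply_moves --pt "1 0.5 0 0 0" --pt "1 0 0 0 0" --pt "1 -5 0 0 0" --pt "1 -12 0 0 0" --pt "1 -18 0 0 0" --pt "1 0 0 0 0"

```text
t: 7.65
eef_pos: [573.5, -241.0, 155.6]
tcp_rot: [-2.227, 1.568, -0.54]
ft_force: [-0.2, 0.5, -0.2]
opening: 0.005
```

>>> apply_moves --pt "1 0 20 18 0" --pt "1 0 25 21 0" --pt "1 0 25 22 0" --pt "1 0 22 20 0" --pt "1 0 18 16 0" --pt "1 0 0 0 0" --pt "1 0 0 0 0"

```text
t: 8.35
eef_pos: [452.7, -157.1, 153.6]
tcp_rot: [-2.059, 1.571, -0.372]
ft_force: [0.9, -0.0, 0.2]
opening: 0.004
```

```bash
python3 go.py "[452.5,-157.2,150]"; python3 - <<'E'
from cell import imaging
import cv2,pickle,numpy as np
from fit import *
D2={n:imaging.read_camera(n) for n in("wrist","scene","side")};pickle.dump(D2,open("c3.pkl","wb"))
w=D2["wrist"]["pixels"]
p,_=fit(desk,ds,dd,[500,-158,0,.1]);p[2]=0
print(proj(D2["wrist"],T(p,[pan(-50,8,16),pan(-50,-54,16)])).round(1).tolist())
im=np.hstack([w,cv2.resize(D2["scene"]["pixels"][150:246,155:227],(288,384),interpolation=cv2.INTER_CUBIC)])
cv2.imwrite("pics/w3.png",im[:,:,::-1])
E
```

```text
t 8.35 tcp [ 452.7 -157.1  153.6] tip z 142.6 F [ 0.9 -0.   0.2] open 0.0
axes cols
 [[ 0.    -0.993 -0.116]
 [-0.    -0.116  0.993]
 [-1.    -0.    -0.   ]] zyaw 96.7
[452.5,-157.2,150] tool shift [ 3.6  0.2 -0. ]
[[260.7, 202.1], [187.9, 202.2]]
```

View pics/w3.png

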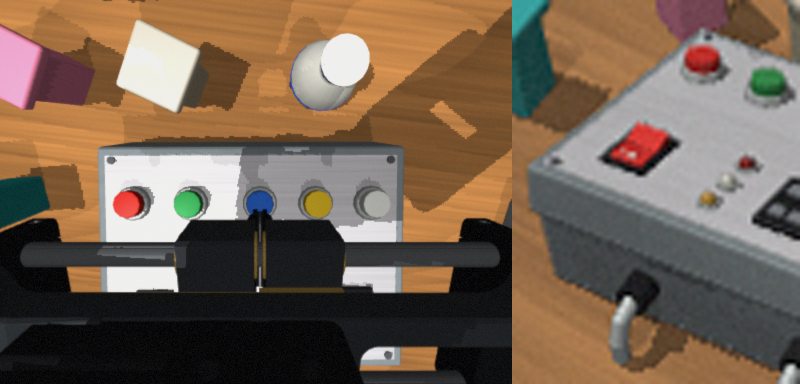

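The rocker is now over: its near end is up and the far end flat. Blue is centred at about (260,204), under the tips as predicted. Descending.

>>> apply_moves --pt "1 8 0 0 0" --pt "1 12 0 0 0" --pt "1 12 0 0 0" --pt "1 6 0 0 0" --pt "1 3 0 0 0" --pt "1 2 0 0 0" --pt "1 1 0 0 0" --pt "1 1 0 0 0" --pt "1 1 0 0 0"

```text
t: 9.4
eef_pos: [452.9, -157.1, 108.0]
tcp_rot: [-1.999, 1.57, -0.312]
ft_force: [1.2, 0.8, 3.2]
opening: 0.006
```

>>> apply_moves --pt "1 1 0 0 0" --pt "1 1 0 0 0"

```text
t: 9.6
eef_pos: [452.9, -157.1, 105.9]
tcp_rot: [-2.0, 1.569, -0.313]
ft_force: [2.2, 1.2, 3.5]
opening: 0.004
```

>>> apply_moves --pt "1 1 0 0 0" --pt "1 1 0 0 0"

```text
t: 9.8
eef_pos: [452.6, -157.1, 103.6]
tcp_rot: [-2.152, 1.57, -0.464]
ft_force: [1.0, -0.5, 4.4]
opening: 0.006
```

>>> apply_moves --pt "1 1 0 0 0"

```text
t: 9.9
eef_pos: [452.8, -157.2, 103.0]
tcp_rot: [-2.041, 1.57, -0.354]
ft_force: [0.3, 2.2, 17.7]
opening: 0.001
```

>>> apply_moves --pt "1 1 0 0 0"

```text
t: 10.0
eef_pos: [453.0, -157.2, 102.6]
tcp_rot: [-2.061, 1.569, -0.374]
ft_force: [-2.1, 2.3, 28.8]
opening: 0.006
```

>>> apply_moves --pt "1 1 0 0 0" --pt "1 0 0 0 0" --pt "1 -6 0 0 0" --pt "1 -12 0 0 0" --pt "1 -18 0 0 0" --pt "1 -10 0 0 0" --pt "1 0 0 0 0"

```text
t: 10.7
eef_pos: [452.6, -157.1, 147.3]
tcp_rot: [-2.162, 1.57, -0.475]
ft_force: [-0.7, 0.7, -0.8]
opening: 0.002
```

>>> apply_moves --pt "1 0 0 -15 0" --pt "1 0 0 -20 0" --pt "1 0 0 -17 0" --pt "1 0 0 -10 0" --pt "1 0 0 0 0" --pt "1 0 0 0 0"

```text
t: 11.3
eef_pos: [459.4, -218.5, 146.2]
tcp_rot: [0.704, 1.57, 2.39]
ft_force: [1.1, -0.0, -0.2]
opening: 0.003
```

```bash
python3 go.py "[459.8,-218.6,150]"; python3 - <<'E'
from cell import imaging
import cv2,pickle,numpy as np
D2={n:imaging.read_camera(n) for n in("wrist","side")};pickle.dump(D2,open("c4.pkl","wb"))
im=np.hstack([D2["wrist"]["pixels"],cv2.resize(D2["side"]["pixels"][140:220,225:285],(288,384),interpolation=cv2.INTER_CUBIC)])
cv2.imwrite("pics/w4.png",im[:,:,::-1])
E
```

```text
t 11.3 tcp [ 459.4 -218.5  146.2] tip z 135.2 F [ 1.1 -0.  -0.2] open 0.0
axes cols
 [[-0.001 -0.993 -0.115]
 [ 0.001 -0.115  0.993]
 [-1.     0.001  0.001]] zyaw 96.6
[459.8,-218.6,150] tool shift [-3.8 -0.4 -0.1]
```

View pics/w4.png

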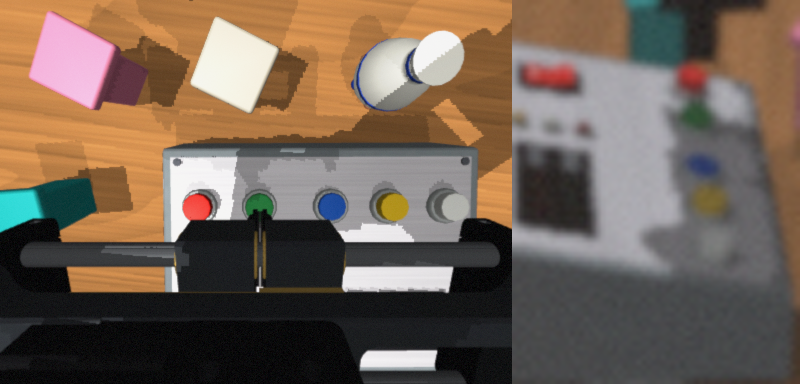

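Blue is in, as its cap now sits within the bezel at (330,205). The green start is at (259,205), right under the tips, so I press it.

>>> apply_moves --pt "1 8 0 0 0" --pt "1 12 0 0 0" --pt "1 8 0 0 0" --pt "1 5 0 0 0" --pt "1 3 0 0 0" --pt "1 2 0 0 0" --pt "1 1 0 0 0" --pt "1 1 0 0 0"

```text
t: 12.2
eef_pos: [459.9, -218.6, 106.8]
tcp_rot: [-2.01, 1.57, -0.323]
ft_force: [1.7, 0.8, 2.9]
opening: 0.005
```

>>> apply_moves --pt "1 1 0 0 0" --pt "1 1 0 0 0"

```text
t: 12.4
eef_pos: [460.0, -218.7, 104.8]
tcp_rot: [-2.148, 1.57, -0.461]
ft_force: [1.1, 0.1, 3.1]
opening: 0.005
```

>>> apply_moves --pt "1 1 0 0 0"

```text
t: 12.5
eef_pos: [459.9, -218.8, 103.7]
tcp_rot: [-2.172, 1.57, -0.485]
ft_force: [1.2, 0.2, 2.6]
opening: 0.005
```

>>> apply_moves --pt "1 1 0 0 0"

```text
t: 12.6
eef_pos: [460.1, -218.8, 103.1]
tcp_rot: [-2.151, 1.569, -0.464]
ft_force: [-0.6, 1.6, 16.1]
opening: 0.006
```

>>> apply_moves --pt "1 1 0 0 0"

```text
t: 12.7
eef_pos: [460.2, -218.9, 102.7]
tcp_rot: [-2.151, 1.569, -0.465]
ft_force: [-2.3, 3.5, 26.1]
opening: 0.001
```

Home, at the same height as blue. I hold it briefly, then retreat and check.

>>> apply_moves --pt "1 0.5 0 0 0" --pt "1 0 0 0 0" --pt "1 0 0 0 0" --pt "1 -8 0 0 0" --pt "1 -20 0 0 0" --pt "1 -35 0 0 0" --pt "1 -40 0 0 0" --pt "1 -40 0 0 0" --pt "1 0 0 0 0" --pt "1 0 0 0 0"

```text
t: 13.7
eef_pos: [459.5, -218.6, 244.3]
tcp_rot: [-2.331, 1.57, -0.644]
ft_force: [0.5, 0.1, 0.0]
opening: 0.007
```

```bash
python3 go.py; python3 - <<'E'
from cell import imaging
import cv2,pickle,numpy as np
D2={n:imaging.read_camera(n) for n in("wrist","scene")}
im=np.hstack([cv2.resize(D2["wrist"]["pixels"],(400,300)),cv2.resize(D2["scene"]["pixels"],(400,300))])
c=cv2.resize(D2["scene"]["pixels"][150:240,150:390],(800,300),interpolation=cv2.INTER_CUBIC)
cv2.imwrite("pics/w5.png",np.vstack([im,c])[:,:,::-1])
E
```

```text
t 13.7 tcp [ 459.5 -218.6  244.3] tip z 233.3 F [0.5 0.1 0. ] open 0.01
axes cols
 [[ 0.001 -0.993 -0.116]
 [-0.    -0.116  0.993]
 [-1.    -0.001 -0.001]] zyaw 96.7
```

View pics/w5.png

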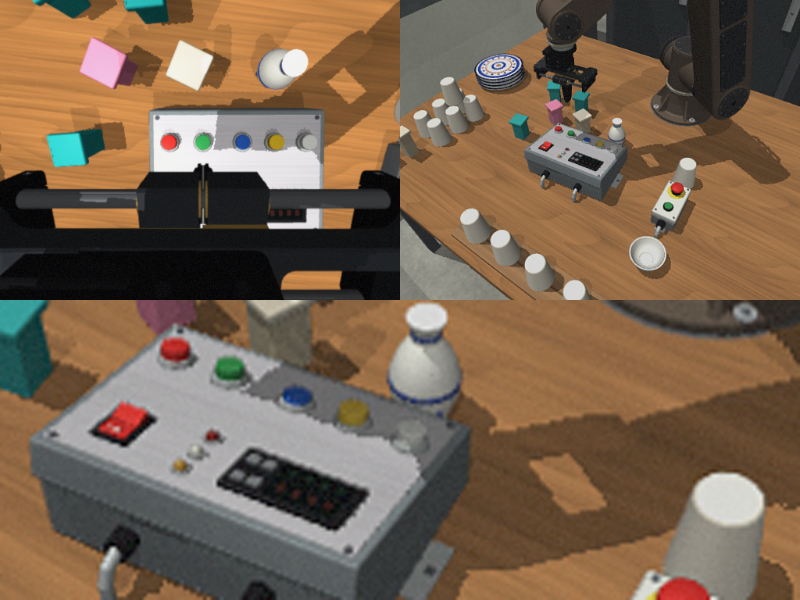

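The final view shows blue in at (297,397) in the lower crop, the rocker on, and green start back out. Red, yellow and white are out, the pots and prop stand untouched, and the gripper is clear.

```bash
python3 -c "
from cell import env
print(env.job_done())"
```

```text
the job is handed in; nothing more can be done
None
```

I carried out the glaze firing start in the required order and handed the job in after about 14 s of the 51 s allowed. The interface gave no verdict.

- **Presses:** I pressed fan start, the mains rocker, blue programme and desk start in that order with closed fingertips. Each press ended on a hard stop of 20–40 N, within about 1 mm of the height expected for full travel.
- **Last checks:** After the desk start press I lifted the tips to 233 mm, and the force reading was about zero. The last pictures showed blue in, the rocker on and the desk start back out. The white, yellow and red buttons were out, and the pots and prop stood where they were. Fan start was seen in right after its own press; the last picture was too small to judge it again.
- **Disagreements:** Camera-fitted heights came out 2–3 mm lower than the text, and contact during the presses agreed with the text. The wrist camera showed the desk buttons about 2 mm further in +x than the first fit, so I moved the aim for blue and green by that much.

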